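# Count out a pair of white bud vases

### The arm

A 6-joint arm with a two-finger parallel gripper is mounted at the origin on the work surface. World frame = base frame: x ahead of the robot, y to its left, z up, the work surface at z = 0. Lengths are in m, angles in rad, forces in N, time in s.
With the tool pointing down it reaches from about 0.3 to 0.875 m from the base axis. Payload 6.4 kg.
Tool frame: the origin (TCP) lies midway between the tips of the shut fingers; the grasp point (between the pads) lies 19 mm behind it (ctrl.tcp_to_grasp is the distance from the TCP to the grasp point, in m); z points along the fingers, y is the direction in which the jaws open and shut (so a half turn about z gives the same grasp; the last joint's range is limited). The gripper opens to 85 mm and grips with 20 to 120 N. Pads are 22 mm wide; open, the fingers measure 114 mm over their backs; the gripper's body (76 mm by 85 mm) begins 54 mm behind the grasp point. The pads swing forward as they close: fully open they stand 13 mm farther back than shut.
Start: joints at [1.105, 0.181, 1.607, -0, 1.354, -0.206], TCP at [0.148, 0.556, 0.231] pointing down, gripper open.
Joint ranges: [-2.99, 2.99], [-0.89, 2.07], [0.3, 2.58], [-1.14, 4.28], [0, 2.63], [-3.12, 3.12]. Speed limits (rad/s): [2.57, 2.57, 3.01, 3.14, 3.14, 3.14].

### API

Orientations are given as a unit quaternion [w, x, y, z].
In Python, from bench import monitor, imaging, order, spotter, ctrl gives the robot as it stands.
- The arm moves only by the shell command python3 -m pendant 'ROWS'. ROWS is JSON, a list that holds one entry, the list of rows, each a list of 5 numbers: the shift along the world's x, y, z in mm, then the turn about the world's z in degrees, then the finger opening in mm, from 0 to 85.4. A call has 1 to 8 rows; each row shifts and turns the commanded pose from where the row before left it; what a row does not reach is not made up. A row lasts 1/8 s, in which the tool goes at most 62.5 mm and 10.7 degrees, less where a joint would pass 70% of its speed; a pose out of reach is approached as far as the arm can. A call with a gripper value outside its range is refused whole. The fingers move at their own pace and stop on an object; the grip force is fixed at half the most. Time passes only in rows, so rows that do not move let the fingers close. It gives the time, the measured TCP pose, the force and the opening at its end, in the units of the state.
- monitor.get_obs(): the state, without advancing time (a new reading comes with each control period).
- imaging.camera(name): name is "side" or "top"; returns a dict with "img" (384x512x3 uint8, red, green, blue), "vfov" (degrees; the focal length in pixels is half the picture's height over the tangent of half this angle, whatever the lens; pixels are square), "cx", "cy" (the principal point, pixels), "distortion" ([k1, k2, p1, p2, k3] as OpenCV has them; the pictures are not rectified), "origin" and "orientation" of the camera in the world. Camera axes: x right, y down, z forward; pixel columns grow to the right and rows downward; lengths in m; the calibration is good to about 2 mm. A picture is of the moment at which its call begins. There is no depth.
- order.hand_in(): hands the job in, once; it reports no verdict.
Trained networks look in the newest picture that a camera, given by its name, has taken for a name from the list of things; names that differ only in an ending like _2 or _b are one class to them, and where a whole thing is asked for, a point or a joint stands for the part that bears it (a point fixed in the world has none). Each returns a list of dicts, best first, with "confidence" (0 to 1); they miss things now and then, are a little off and sometimes report something else, mostly with a low value. They report only what shows in the picture. A call takes as long as a camera call. They do not tell look-alikes from the thing itself.
- spotter.recognise(camera, thing): "at" ([x, y, z] in m, in the coordinates of the camera as it stood for that picture, good to about 4 mm: the middle of the surface that is visible of it).
- spotter.tip_of(camera, thing): "at" ([x, y, z] in m, in the coordinates of the camera as it stood for that picture, good to about 4 mm: a listed point, or the origin of a listed thing).
The state is a dict: "time_s": time; "q": joint angles; "dq": joint speeds; "joint_efforts": joint torques, N m; "eef_pos": TCP position; "eef_rot": TCP orientation; "wrist_force": force on the tool from outside, world axes, zero at the start; "torque": the same for the moment, N m; "opening": opening from 0.0 (shut) to 1.0 (fully open).
Only numpy, scipy, OpenCV 4.12 (cv2) and the standard library are available. Lean on these libraries where they do the work, as an engineer would, in place of code of your own. Each camera call takes 0.05 s, during which the arm holds its last target. There are 200 camera calls.

### The job

A customer has ordered a pair of white bud vases. Stand exactly two of the three white bud vases upright in the dark wooden tray, setting each one down gently rather than dropping it, and leave the third white one standing where it is.

Things in the scene. Friction and masses are not known exactly. Their poses are not given: they have to be found in the camera images.
- white_vase_a: One of three identical white bud vases, loose, 110 to 230 g, 110 mm tall: belly 52 mm wide at 28 mm height, flat foot 40 mm wide, straight neck 22 mm in diameter from 60 to 100 mm height, rim 28 mm; grip the neck from above, from any side. Origin: centre of its underside, z up along its axis. Vases of the same shape in brown clay and green glaze stand among them, axes 80 mm or more apart.
- white_vase_b: One of three identical white bud vases, loose, 110 to 230 g, 110 mm tall: belly 52 mm wide at 28 mm height, flat foot 40 mm wide, straight neck 22 mm in diameter from 60 to 100 mm height, rim 28 mm; grip the neck from above, from any side. Origin: centre of its underside, z up along its axis. Vases of the same shape in brown clay and green glaze stand among them, axes 80 mm or more apart.
- white_vase_c: One of three identical white bud vases, loose, 110 to 230 g, 110 mm tall: belly 52 mm wide at 28 mm height, flat foot 40 mm wide, straight neck 22 mm in diameter from 60 to 100 mm height, rim 28 mm; grip the neck from above, from any side. Origin: centre of its underside, z up along its axis. Vases of the same shape in brown clay and green glaze stand among them, axes 80 mm or more apart.
- tray: Shallow open tray of dark wood, empty, fixed to the table, 146 mm (x) by 236 mm (y) outside, walls 8 mm thick and 28 mm high, floor 8 mm thick (inside 130 by 220 mm). Origin: centre of its underside, on the table; x its short side, y its long side, z up; turned by up to 20 degrees. Two vases fit side by side, 55 mm either side of the middle along y.
There are look-alikes about, which are no part of the job. What is shaped like the white_vase_b but pink or purple is not meant. Leave any purple or yellow look-alike of the white_vase_c alone.

How it is judged:
On the way:
1. a first white vase stands released in the tray (((x of white_vase_a in the frame of tray between -0.05 and 0.05 m and y of white_vase_a in the frame of tray between -0.095 and 0.095 m and z of white_vase_a in the frame of tray between 0.002 and 0.014 m and angle between white_vase_a's own z axis and vertical below 0.17 rad and linear speed of white_vase_a below 0.02 m/s and contact force between white_vase_a and the fingers below 0.1 N) or (x of white_vase_b in the frame of tray between -0.05 and 0.05 m and y of white_vase_b in the frame of tray between -0.095 and 0.095 m and z of white_vase_b in the frame of tray between 0.002 and 0.014 m and angle between white_vase_b's own z axis and vertical below 0.17 rad and linear speed of white_vase_b below 0.02 m/s and contact force between white_vase_b and the fingers below 0.1 N) or (x of white_vase_c in the frame of tray between -0.05 and 0.05 m and y of white_vase_c in the frame of tray between -0.095 and 0.095 m and z of white_vase_c in the frame of tray between 0.002 and 0.014 m and angle between white_vase_c's own z axis and vertical below 0.17 rad and linear speed of white_vase_c below 0.02 m/s and contact force between white_vase_c and the fingers below 0.1 N))), for 0.2 s.
At the end, for the whole second after the job is handed in: Exactly two of the three white vases stand on the tray's floor inside its walls, upright within 10 degrees, released and at rest; the third white vase stands upright within 20 mm of where it started (((x of white_vase_b in the frame of tray between -0.05 and 0.05 m and y of white_vase_b in the frame of tray between -0.095 and 0.095 m and z of white_vase_b in the frame of tray between 0.002 and 0.014 m and angle between each of white_vase_b, white_vase_c, white_vase_a's own z axis and vertical below 0.17 rad and linear speed of each of white_vase_b, white_vase_c, white_vase_a below 0.02 m/s and contact force between each of white_vase_b, white_vase_c and the fingers below 0.1 N and x of white_vase_c in the frame of tray between -0.05 and 0.05 m and y of white_vase_c in the frame of tray between -0.095 and 0.095 m and z of white_vase_c in the frame of tray between 0.002 and 0.014 m and distance of white_vase_a from where it was at the start of the episode below 0.02 m) or (x of white_vase_a in the frame of tray between -0.05 and 0.05 m and y of white_vase_a in the frame of tray between -0.095 and 0.095 m and z of white_vase_a in the frame of tray between 0.002 and 0.014 m and angle between each of white_vase_a, white_vase_c, white_vase_b's own z axis and vertical below 0.17 rad and linear speed of each of white_vase_a, white_vase_c, white_vase_b below 0.02 m/s and contact force between each of white_vase_a, white_vase_c and the fingers below 0.1 N and x of white_vase_c in the frame of tray between -0.05 and 0.05 m and y of white_vase_c in the frame of tray between -0.095 and 0.095 m and z of white_vase_c in the frame of tray between 0.002 and 0.014 m and distance of white_vase_b from where it was at the start of the episode below 0.02 m) or (x of white_vase_a in the frame of tray between -0.05 and 0.05 m and y of white_vase_a in the frame of tray between -0.095 and 0.095 m and z of white_vase_a in the frame of tray between 0.002 and 0.014 m and angle between each of white_vase_a, white_vase_b, white_vase_c's own z axis and vertical below 0.17 rad and linear speed of each of white_vase_a, white_vase_b, white_vase_c below 0.02 m/s and contact force between each of white_vase_a, white_vase_b and the fingers below 0.1 N and x of white_vase_b in the frame of tray between -0.05 and 0.05 m and y of white_vase_b in the frame of tray between -0.095 and 0.095 m and z of white_vase_b in the frame of tray between 0.002 and 0.014 m and distance of white_vase_c from where it was at the start of the episode below 0.02 m))); the robot touches nothing.
It fails at once if a white vase falls free by more than about 2 cm ((linear speed of white_vase_a above 0.65 m/s and contact force between white_vase_a and anything else below 0.05 N) or (linear speed of white_vase_b above 0.65 m/s and contact force between white_vase_b and anything else below 0.05 N) or (linear speed of white_vase_c above 0.65 m/s and contact force between white_vase_c and anything else below 0.05 N)).
It also fails if it takes over 53 s, if anything falls off the work surface, if the arm or the gripper's body presses on something with over 40 N, if the wrist force passes 120 N, or if a joint passes its speed limit or range.

## Working session

There is one attempt and no reset: what is moved stays moved. The work goes in short steps, Python scripts to look and compute and a shell command to move; the robot and the scene stay as the last step left them, time stands still between calls to the robot, and variables do not carry over. Pictures are saved under pics/ and viewed, about 8 in all and at most 12, crops included, and the job is handed in when it is done.

```bash
mkdir -p pics; cat > h.py <<'E'
import numpy as np, cv2
from scipy.spatial.transform import Rotation as R
from bench import monitor, imaging, order, spotter, ctrl
def cam(n):
    c=imaging.camera(n); h=c["img"].shape[0]; f=h/2/np.tan(np.radians(c["vfov"])/2)
    c["K"]=np.array([[f,0,c["cx"]],[0,f,c["cy"]],[0,0,1]]); c["D"]=np.array(c["distortion"],float)
    q=c["orientation"]; c["R"]=R.from_quat([q[1],q[2],q[3],q[0]]).as_matrix(); c["o"]=np.array(c["origin"]); return c
def world(c,p): return c["R"]@np.array(p)+c["o"]
def pix(c,w):
    p=c["R"].T@(np.array(w,float)-c["o"]); return cv2.projectPoints(p.reshape(1,3),np.zeros(3),np.zeros(3),c["K"],c["D"])[0].ravel()
def onplane(c,uv,z):
    n=cv2.undistortPoints(np.array([[uv]],float),c["K"],c["D"]).ravel(); d=c["R"]@np.array([n[0],n[1],1]); return c["o"]+d*(z-c["o"][2])/d[2]
E
python3 - <<'E'
from h import *
ims=[]
for n in ("top","side"):
    c=cam(n); cv2.imwrite(f"pics/{n}0.png",cv2.resize(c["img"][...,::-1],(800,600)))
    print(n,c["o"].round(3),c["R"][:,2].round(2))
    for t in ("white_vase_a","tray"):
        for d in spotter.tip_of(n,t):
            w=world(c,d["at"]); u=pix(c,w).round()
            r=pix(c,w+[0,0,.08]).round().astype(int) if t!="tray" else None
            print(t,round(d["confidence"],2),w.round(3),u, r, c["img"][r[1],r[0]] if r is not None and 0<=r[1]<384 and 0<=r[0]<512 else "")
o=monitor.get_obs();print({k:np.round(v,3) for k,v in o.items()}, ctrl.tcp_to_grasp)
E
```

```text
top [ 0.455 -0.069  0.89 ] [ 0.1   0.02 -0.99]
white_vase_a 0.94 [ 0.594 -0.075 -0.003] [261. 165.] [262 158] [85 83 82]
white_vase_a 0.8 [0.68  0.005 0.006] [221. 120.] [218 109] [28 27 24]
white_vase_a 0.73 [ 0.377 -0.217  0.001] [333. 278.] [340 282] [48 46 29]
white_vase_a 0.69 [ 0.408 -0.134 -0.001] [290. 260.] [293 263] [70 46 51]
white_vase_a 0.62 [ 0.403 -0.033 -0.002] [237. 262.] [236 265] [34 34 31]
white_vase_a 0.6 [ 0.622 -0.178 -0.   ] [314. 152.] [319 144] [53 51 51]
tray 0.63 [ 0.565  0.196 -0.001] [124. 177.] None 
side [0.338 0.425 0.604] [ 0.24 -0.62 -0.75]
white_vase_a 0.93 [ 0.492 -0.04   0.006] [276. 209.] [277 183] [125 119 110]
white_vase_a 0.88 [ 0.601 -0.076  0.001] [236. 186.] [234 160] [131 125 115]
white_vase_a 0.86 [ 0.62  -0.181 -0.003] [246. 156.] [245 130] [129 123 113]
white_vase_a 0.85 [ 0.403 -0.032  0.001] [315. 224.] [319 199] [61 25 80]
white_vase_a 0.65 [0.682 0.003 0.003] [188. 200.] [181 175] [62 25 80]
white_vase_a 0.64 [ 0.41  -0.141  0.003] [325. 187.] [329 161] [124  63  81]
white_vase_a 0.61 [ 0.382 -0.221 -0.001] [344. 168.] [350 142] [128 105   5]
tray 0.68 [ 0.566  0.202 -0.001] [191. 298.] None 
{'time_s': np.float64(0.3), 'q': array([ 1.105,  0.181,  1.607,  0.   ,  1.354, -0.206]), 'dq': array([-0.001, -0.001, -0.003,  0.001,  0.001,  0.001]), 'joint_efforts': array([ 0.0000e+00, -4.4434e+01, -3.5106e+01, -0.0000e+00,  6.0000e-03,
       -0.0000e+00]), 'eef_pos': array([0.148, 0.556, 0.231]), 'eef_rot': array([-0.   ,  0.13 ,  0.992, -0.   ]), 'wrist_force': array([ 0.391,  0.114, -0.056]), 'torque': array([ 0.05 , -0.083, -0.001]), 'opening': np.float64(1.001)} 0.0187
```

View pics/top0.png

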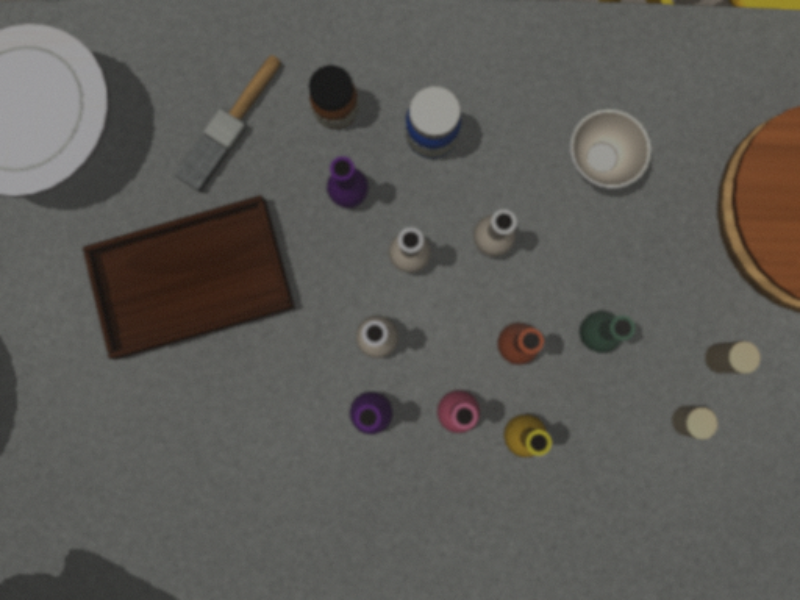

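View pics/side0.png

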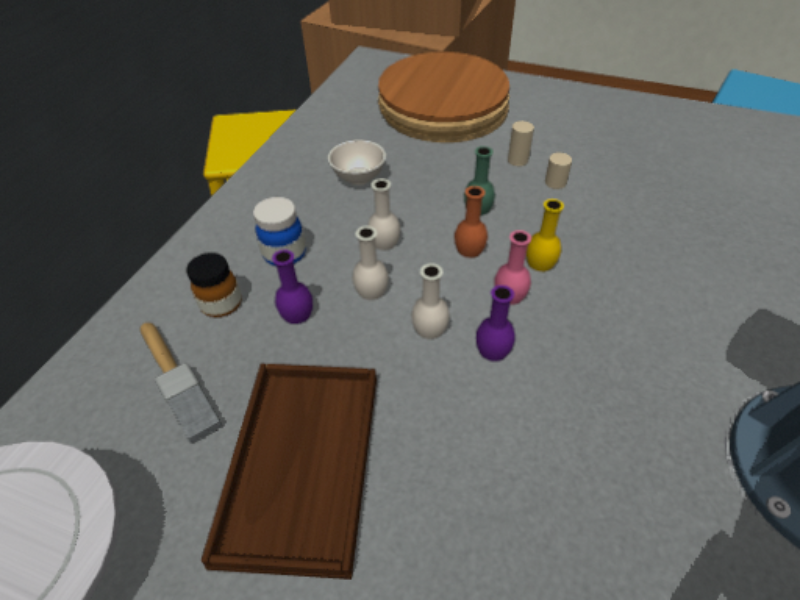

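The three white candidates, at rims in the top view, are (375,333), (411,240) and (503,222). They match the side detections at (0.492,-0.04), (0.60,-0.076) and (0.62,-0.18). The purple, pink, yellow, red-brown and green ones are not meant. I'll take the two nearest the tray, and confirm them in a crop while measuring the rims and tray.

```bash
python3 - <<'E'
from h import *
T=cam("top"); s=800/512
rims={"W1":(375,333),"W2":(411,240),"W3":(504,222)}
S=cam("side"); sr={"W1":(431,271),"W2":(367,233),"W3":(381,185)}
for k in rims: print(k,onplane(T,np.array(rims[k])/s,.11).round(4),onplane(S,np.array(sr[k])/s,.11).round(4))
cs=[onplane(T,np.array(p)/s,.028) for p in [(84,247),(264,198),(294,307),(112,357)]]
cs2=[onplane(S,np.array(p)/s,.028) for p in [(205,562),(262,365),(377,370),(350,573)]]
for c in (cs,cs2):
    c=np.array(c)[:,:2]; m=c.mean(0); y=(c[0]+c[3]-c[1]-c[2]); l=np.linalg.norm(y)/2; y/=2*l
    print("tray",c.round(3).tolist(),m.round(4),"len",l.round(3),"w",np.linalg.norm(c[0]+c[1]-c[2]-c[3])/2,"ang y",np.degrees(np.arctan2(y[1],y[0])),(m+.055*y).round(4),(m-.055*y).round(4))
cr=T["img"][130:235,215:345,::-1]; cs_=S["img"][105:225,200:330,::-1]
cv2.imwrite("pics/crop1.png",np.hstack([cv2.resize(cr,(400,370),interpolation=2),cv2.resize(cs_,(400,370),interpolation=2)]))
E
```

```text
W1 [ 0.4924 -0.0399  0.11  ] [ 0.4941 -0.0415  0.11  ]
W2 [ 0.5961 -0.0774  0.11  ] [ 0.5969 -0.0787  0.11  ]
W3 [ 0.6182 -0.1803  0.11  ] [ 0.6199 -0.1809  0.11  ]
tray [[0.596, 0.33], [0.661, 0.105], [0.526, 0.062], [0.46, 0.286]] [0.5607 0.1956] len 0.233 w 0.142095703768312 ang y 106.24553876983647 [0.5453 0.2484] [0.5761 0.1428]
tray [[0.593, 0.331], [0.663, 0.11], [0.525, 0.067], [0.457, 0.291]] [0.5592 0.2   ] len 0.233 w 0.1427220672943189 ang y 107.22514716435688 [0.543  0.2525] [0.5755 0.1474]
```

View pics/crop1.png

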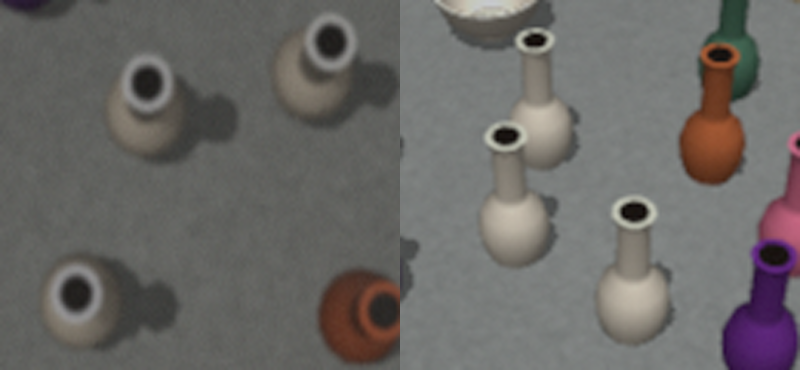

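Confirmed in the crop: three cream-white vases, clear of the orange, pink and purple ones. I'll take W1 (0.493,-0.0405) first, then W2 (0.5965,-0.078), and W3 stays. Moving above W1.

```bash
python3 -m pendant '[[[20,-35,0,0,60],[29,-50,0,0,60],[29,-50,0,0,60],[29,-50,0,0,60],[29,-50,0,0,60],[29,-50,0,0,60],[29,-50,0,0,60],[29,-50,0,0,60]]]'; python3 -m pendant '[[[29,-50,0,0,60],[29,-50,0,0,60],[29,-50,0,0,60],[25,-42,0,0,60],[10,-20,0,0,60],[0,0,0,0,60],[0,0,0,0,60]]]'
```

```text
time_s: 1.4
eef_pos: [0.3715, 0.1691, 0.2317]
eef_rot: [0.001, 0.13, 0.992, 0.0]
wrist_force: [-0.1, 0.5, 0.1]
opening: 0.702
time_s: 2.28
eef_pos: [0.492, -0.04, 0.2311]
eef_rot: [-0.0, 0.129, 0.992, 0.0]
wrist_force: [-0.4, -0.1, -0.5]
opening: 0.703
```

```bash
python3 -m pendant '[[[1,0,-40,0,60],[0,0,-50,0,60],[0,0,-45,0,60],[0,0,-25,0,60],[0,0,-11,0,60],[0,0,0,0,60]]]'; python3 -c "
from h import *
c=cam('side');cv2.imwrite('pics/s2.png',cv2.resize(c['img'][90:240,180:380,::-1],(800,600)))"
```

```text
time_s: 3.02
eef_pos: [0.4934, -0.0404, 0.0604]
eef_rot: [-0.0, 0.129, 0.992, 0.0]
wrist_force: [0.1, -0.3, 0.4]
opening: 0.705
```

View pics/s2.png

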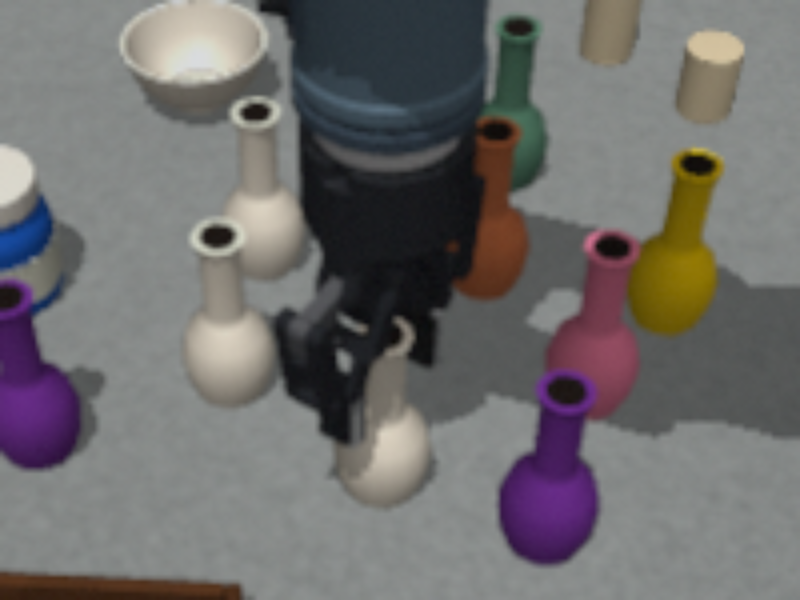

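The fingers straddle W1's neck (crop 390,380), and the neighbours are clear. Closing, then a slow lift.

```bash
python3 -m pendant '[[[0,0,0,0,10],[0,0,0,0,10],[0,0,0,0,10],[0,0,0,0,10],[0,0,0,0,10],[0,0,0,0,10]]]'; python3 -m pendant '[[[0,0,5,0,10],[0,0,15,0,10],[0,0,25,0,10],[0,0,25,0,10],[0,0,15,0,10],[0,0,5,0,10],[0,0,0,0,10]]]'
```

```text
time_s: 3.82
eef_pos: [0.4946, -0.0413, 0.0614]
eef_rot: [0.001, 0.13, 0.992, 0.0]
wrist_force: [-1.5, 2.3, 6.6]
opening: 0.249
time_s: 4.7
eef_pos: [0.4935, -0.0413, 0.1502]
eef_rot: [-0.0, 0.13, 0.992, -0.0]
wrist_force: [-0.4, -0.7, -0.8]
opening: 0.25
```

```bash
python3 -m pendant '[[[3,15,0,0,10],[5,30,0,0,10],[7,40,0,0,10],[7,40,0,0,10],[7,40,0,0,10],[7,40,0,0,10],[7,40,0,0,10],[5,28,0,0,10]]]'; python3 -m pendant '[[[2,13,0,0,10],[0,5,0,0,10],[0,0,0,0,10],[0,0,-20,0,10],[0,0,-25,0,10],[0,0,-12,0,10],[0,0,0,0,10]]]';  python3 -c "
from h import *
c=cam('side');d=cam('top')
a=cv2.resize(c['img'][150:384,90:290,::-1],(400,468));b=cv2.resize(d['img'][100:256,30:230,::-1],(400,312))
b=cv2.copyMakeBorder(b,0,156,0,0,0);cv2.imwrite('pics/s3.png',np.hstack([a,b]))"
```

```text
time_s: 5.7
eef_pos: [0.5407, 0.2345, 0.149]
eef_rot: [-0.001, 0.129, 0.992, -0.0]
wrist_force: [0.9, -0.0, -1.6]
opening: 0.247
time_s: 6.58
eef_pos: [0.5427, 0.249, 0.0916]
eef_rot: [-0.001, 0.13, 0.992, -0.001]
wrist_force: [0.7, 1.2, -0.4]
opening: 0.249
```

View pics/s3.png

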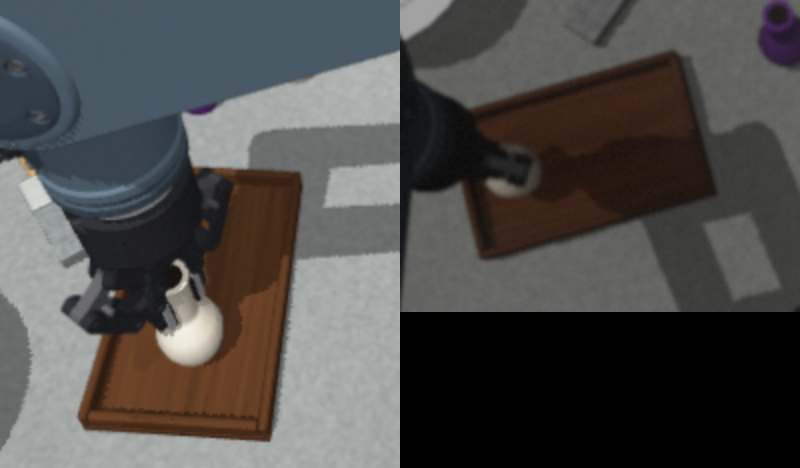

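Vase 1 hangs inside the tray walls, about 23 mm above the floor. Lowering in small steps.

```bash
python3 -m pendant '[[[0,0,-8,0,10],[0,0,-6,0,10],[0,0,-4,0,10],[0,0,-2,0,10],[0,0,-1,0,10],[0,0,0,0,10],[0,0,0,0,10]]]'
```

```text
time_s: 7.55
eef_pos: [0.5438, 0.2498, 0.0724]
eef_rot: [0.0, 0.13, 0.992, 0.0]
wrist_force: [0.0, -0.6, -1.8]
opening: 0.25
```

```bash
python3 -m pendant '[[[0,0,-1.5,0,10],[0,0,-1,0,10],[0,0,0,0,10],[0,0,0,0,10]]]'
```

```text
time_s: 8.05
eef_pos: [0.5437, 0.2497, 0.0698]
eef_rot: [-0.0, 0.13, 0.992, -0.0]
wrist_force: [0.4, -0.3, -1.9]
opening: 0.247
```

```bash
python3 -m pendant '[[[0,0,-1,0,10],[0,0,-0.5,0,10],[0,0,0,0,10],[0,0,0,0,10]]]'
```

```text
time_s: 8.55
eef_pos: [0.544, 0.2498, 0.0694]
eef_rot: [0.0, 0.129, 0.992, 0.0]
wrist_force: [-1.9, -0.4, 5.9]
opening: 0.248
```

Contact (z force went from -1.9 to +5.9). Opening slowly, then retreating.

```bash
python3 -m pendant '[[[0,0,0,0,24],[0,0,0,0,28],[0,0,0,0,35],[0,0,0,0,45],[0,0,0,0,60],[0,0,0,0,60],[0,0,0,0,60]]]';python3 -m pendant '[[[0,0,10,0,60],[0,0,30,0,60],[0,0,45,0,60],[0,0,45,0,60],[0,0,25,0,60],[0,-20,5,0,60],[0,-40,0,0,60],[0,-50,0,0,60]]]'
```

```text
time_s: 9.43
eef_pos: [0.5437, 0.2497, 0.0683]
eef_rot: [-0.0, 0.13, 0.992, -0.0]
wrist_force: [0.3, -0.7, -0.2]
opening: 0.705
time_s: 10.42
eef_pos: [0.5426, 0.138, 0.2271]
eef_rot: [-0.001, 0.129, 0.992, -0.0]
wrist_force: [0.5, -0.3, 0.1]
opening: 0.701
```

```bash
python3 -m pendant '[[[12,-48,0,0,50],[12,-50,0,0,50],[12,-50,0,0,50],[10,-45,0,0,50],[6,-25,0,0,50],[0,0,0,0,50],[0,0,0,0,50]]]';  python3 -c "
from h import *
c=cam('side');d=cam('top')
a=cv2.resize(c['img'][90:384,90:340,::-1],(400,470));b=cv2.resize(d['img'][100:256,30:330,::-1],(400,208))
b=cv2.copyMakeBorder(b,0,262,0,0,0);cv2.imwrite('pics/s4.png',np.hstack([a,b]))"
```

```text
time_s: 11.3
eef_pos: [0.5947, -0.0782, 0.2273]
eef_rot: [-0.001, 0.13, 0.992, 0.0]
wrist_force: [0.4, -0.3, -0.4]
opening: 0.584
```

View pics/s4.png

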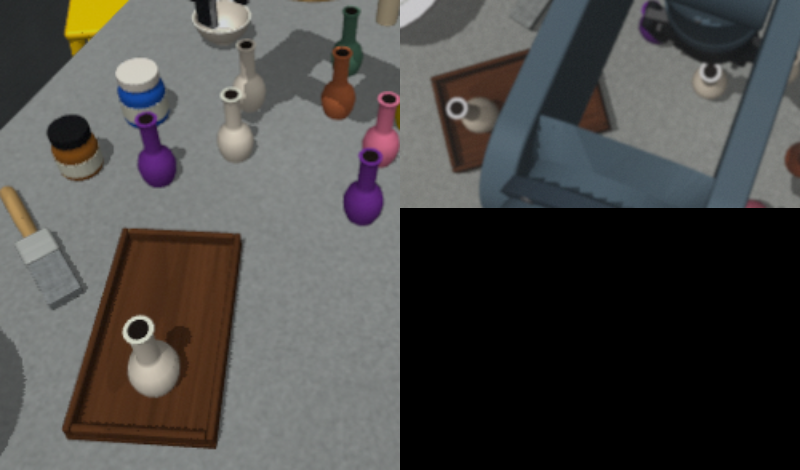

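Vase 1 stands released in the tray (crop 152,365), and W2 is still in place. Descending on W2.

```bash
python3 -m pendant '[[[1,0,-35,0,50],[0,0,-45,0,50],[0,0,-45,0,50],[0,0,-30,0,50],[0,0,-13,0,50],[0,0,0,0,50],[0,0,0,0,50]]]'; python3 -m pendant '[[[0,0,0,0,10],[0,0,0,0,10],[0,0,0,0,10],[0,0,0,0,10],[0,0,0,0,10]]]'; python3 -m pendant '[[[0,0,5,0,10],[0,0,15,0,10],[0,0,25,0,10],[0,0,25,0,10],[0,0,25,0,10],[0,0,25,0,10],[0,0,10,0,10],[0,0,0,0,10]]]'; python3 -c "
from h import *
c=cam('side')
cv2.imwrite('pics/s5.png',cv2.resize(c['img'][60:240,160:400,::-1],(640,480)))"
```

```text
time_s: 12.28
eef_pos: [0.5979, -0.0784, 0.062]
eef_rot: [0.001, 0.129, 0.992, -0.0]
wrist_force: [-0.3, 0.9, 0.3]
opening: 0.586
time_s: 12.9
eef_pos: [0.5977, -0.0784, 0.0617]
eef_rot: [0.001, 0.13, 0.992, -0.0]
wrist_force: [-0.6, 0.7, 5.9]
opening: 0.253
time_s: 13.9
eef_pos: [0.597, -0.0784, 0.1911]
eef_rot: [0.001, 0.13, 0.992, -0.0]
wrist_force: [0.1, 0.7, -1.2]
opening: 0.248
```

View pics/s5.png

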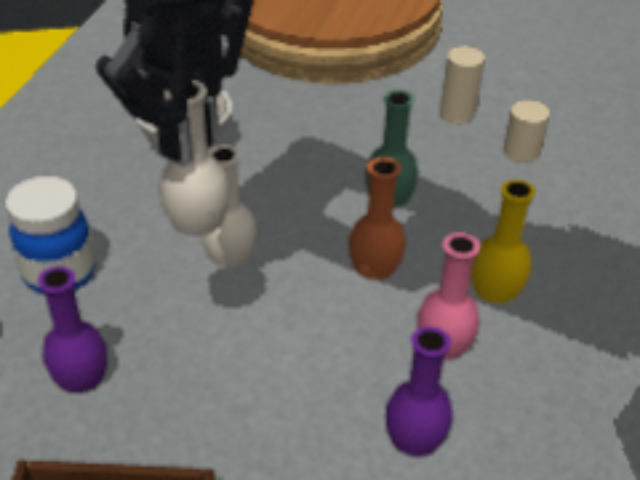

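W2 is held and W3 still stands behind it. Carrying to the near spot.

```bash
python3 -m pendant '[[[-1,15,0,0,10],[-3,30,0,0,10],[-4,42,0,0,10],[-4,42,0,0,10],[-4,42,0,0,10],[-3,32,0,0,10],[-2,15,0,0,10],[0,5,0,0,10]]]'; python3 -m pendant '[[[0,0,-15,0,10],[0,0,-30,0,10],[0,0,-30,0,10],[0,0,-20,0,10],[0,0,-10,0,10],[0,0,-5,0,10],[0,0,-3,0,10],[0,0,0,0,10]]]'
```

```text
time_s: 14.95
eef_pos: [0.5751, 0.1456, 0.1896]
eef_rot: [-0.001, 0.129, 0.992, -0.0]
wrist_force: [0.1, -0.6, -2.3]
opening: 0.247
time_s: 15.95
eef_pos: [0.5761, 0.1448, 0.0779]
eef_rot: [0.001, 0.129, 0.992, 0.0]
wrist_force: [-0.7, 0.7, -1.1]
opening: 0.251
```

```bash
python3 -m pendant '[[[0,0,-3,0,10],[0,0,-2,0,10],[0,0,-1.5,0,10],[0,0,0,0,10],[0,0,0,0,10]]]'
```

```text
time_s: 16.58
eef_pos: [0.5757, 0.1447, 0.0708]
eef_rot: [0.0, 0.13, 0.992, 0.0]
wrist_force: [0.3, -1.0, -1.4]
opening: 0.246
```

```bash
python3 -m pendant '[[[0,0,-1,0,10],[0,0,-0.5,0,10],[0,0,0,0,10],[0,0,0,0,10]]]'
```

```text
time_s: 17.08
eef_pos: [0.5759, 0.1447, 0.0697]
eef_rot: [0.0, 0.129, 0.992, 0.0]
wrist_force: [-2.4, 0.1, 3.8]
opening: 0.255
```

Contact (+3.8 N). Releasing, then backing off upwards and away.

```bash
python3 -m pendant '[[[0,0,0,0,24],[0,0,0,0,28],[0,0,0,0,35],[0,0,0,0,45],[0,0,0,0,50],[0,0,0,0,50],[0,0,0,0,50]]]';python3 -m pendant '[[[0,0,10,0,50],[0,0,30,0,50],[0,0,45,0,50],[0,0,45,0,50],[0,0,35,0,50],[-30,0,15,0,50],[-40,0,0,0,50],[-40,0,0,0,50]]]'; python3 -m pendant '[[[-40,0,0,0,50],[-30,0,0,0,50],[-10,0,0,0,50],[0,0,0,0,50],[0,0,0,0,50],[0,0,0,0,50]]]'
python3 - <<'E'
from h import *
T,S=cam("top"),cam("side")
for n,c in (("top",T),("side",S)):
    for d in spotter.tip_of(n,"white_vase_a"):
        w=world(c,d["at"]); print(n,round(d["confidence"],2),w.round(3))
for p in [(.544,.25),(.576,.145),(.619,-.181)]:   # expected rim if upright
    z=.118 if p[1]>0 else .11
    u=pix(S,(*p,z)).round().astype(int); cv2.circle(S["img"],tuple(map(int,u)),1,(255,0,0),-1)
    u=pix(T,(*p,z)).round().astype(int); cv2.circle(T["img"],tuple(map(int,u)),1,(255,0,0),-1)
a=cv2.resize(S["img"][90:384,90:340,::-1],(500,588));b=cv2.resize(T["img"][100:256,30:230,::-1],(300,234))
cv2.imwrite('pics/s6.png',np.hstack([a,cv2.copyMakeBorder(b,0,354,0,0,0)]))
E
```

```text
time_s: 17.95
eef_pos: [0.5757, 0.1447, 0.0693]
eef_rot: [0.0, 0.13, 0.992, -0.0]
wrist_force: [0.9, 0.3, -0.1]
opening: 0.583
time_s: 18.95
eef_pos: [0.4648, 0.1447, 0.2503]
eef_rot: [0.001, 0.13, 0.992, 0.0]
wrist_force: [-0.7, -0.2, 0.5]
opening: 0.587
time_s: 19.7
eef_pos: [0.3864, 0.1446, 0.2492]
eef_rot: [-0.0, 0.13, 0.992, -0.0]
wrist_force: [0.4, 0.3, 0.5]
opening: 0.588
top 0.98 [ 0.404 -0.032 -0.001]
top 0.96 [0.676 0.004 0.003]
top 0.88 [0.54  0.254 0.004]
top 0.85 [ 0.407 -0.136 -0.003]
top 0.73 [ 0.623 -0.18  -0.001]
top 0.7 [ 0.378 -0.218  0.   ]
side 0.91 [0.578 0.147 0.01 ]
side 0.82 [0.542 0.247 0.016]
side 0.8 [ 0.62  -0.181 -0.002]
side 0.78 [0.681 0.005 0.005]
side 0.63 [ 0.38  -0.219 -0.002]
side 0.6 [ 0.401 -0.035  0.003]
side 0.43 [ 0.411 -0.145  0.001]
```

View pics/s6.png

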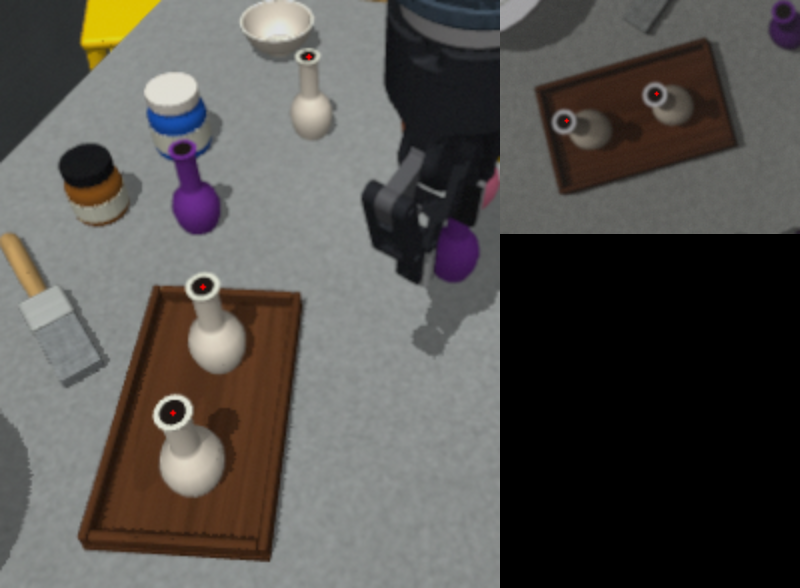

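The red dots mark where each rim should be if its vase is upright, and all three fall inside the rims in both views. Both vases are inside the tray walls and W3 hasn't moved. The arm is stopped and clear of everything, so I'm handing in.

```bash
python3 -c "
from bench import order,monitor
print(monitor.get_obs()['wrist_force']); print(order.hand_in())"
```

```text
[-0.25111224  0.47061117 -0.2580764 ]
the job is handed in; nothing more can be done
None
```

I stood two white vases in the tray and handed the job in at about 20 s of the 53 s limit; no verdict was reported. I lowered each vase in small steps until the wrist force showed contact (about 4–6 N), then opened the fingers slowly and drew the arm away.

- **Position:** the first vase stands near (0.544, 0.250) and the second near (0.576, 0.145). Each is about 55 mm either side of the tray's middle and inside its walls.
- **Upright:** the rims sit where upright vases' rims should be, in both camera views.
- **Third white vase:** it is still at about (0.62, -0.18), within 3 mm of where it started.
- **Robot:** it is clear of everything, with a wrist force near zero.

**Disagreements:**
- The top-camera network did not report the second vase at the end, though the picture and the side camera both show it.
- The side network put the first vase's foot at z = 0.016 m instead of 0.008 m. That is about twice its stated 4 mm accuracy, and the top camera said 0.004 m. The contact height and the rim positions agree with it standing on the tray floor.

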